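# Clear the cheese board and hold the half cheese for the cut

## Task

I want to cut the cheese, so first clear the board: put the used mug, the empty jar and the spatula that lie on it into the blue crate for washing up. Then slide the half cheese into the corner of the board, its flat cut face square against the back rail and its end up to the end stop, and hold it there for my knife with one firm slanting push, into the rail and down onto the board at once, with your hand on the large part of the cheese and well clear of the knife slot. Finish while still holding it like that, do not crush the cheese, and leave the other things on the table alone.

Things in the scene. Friction and masses are not known exactly. Their poses are not given: they have to be found in the camera images.
- corner (a point): inner corner of the fixed cutting board, where the bed's top (28 mm above the table), the back rail's face and the end stop's face meet. Its +x runs squarely into the rail (far side), +y along the rail away from the stop (robot's left; the stop is on the right), z up. The knife slot, a 4 mm gap across the rail with a dark line across the bed, is at y = 35 mm
- bed: the board's flat top slab, 290 x 460 x 22 mm, on 6 mm feet; origin at the centre of its underside, axes as at the corner. Seen from the corner it reaches from x = -265 to +25 mm and y = -30 to +430 mm
- rail: the back rail, 38 mm high above the bed, 25 mm thick (x = 0 to 25 mm from the corner), along the whole far edge; origin on the bed's top at the middle of the board. The end stop, also 38 mm high, fills y = -30 to 0 mm, x = -160 to 0 mm from the corner
- cheese: half a round hard cheese, brown rind, a D from above: radius 80 mm, flat cut face 160 mm long, 62 mm high, 0.54 to 0.72 kg, flat on the bed, too deep to grip. Origin: bottom middle of the cut face; +x points out of that face, +y along it, z up, rind on the -x side. Friction on wood 0.5 to 0.7; a slanting push of 20 to 25 N, more in than down, holds it well; over 80 N crushes it
- cheese_face (a point): centre of the cheese's flat cut face, 31 mm above its underside, which is also the centre of the D's circle; axes as for the cheese. When in place it is on the rail's face, 80 mm from the stop's face
- mug_mid (a point): centre of the used mug, half-way up: brown earthenware mug standing on the board, 62 mm outer diameter, 78 mm high, wall 4 mm, 0.2 kg; z up, its handle sticks out to its own +y by 37 mm
- jar_mid (a point): centre of the empty jar, half-way up: closed greenish glass jar with a steel lid and a paper label, standing on the board, 56 mm diameter, 85 mm high, 0.16 kg; z up
- spatula_grip (a point): grip point on the wooden handle of a spatula lying on the board, 10 mm above what it lies on; spatula 210 mm long along its x axis, round dark wooden handle of 20 mm diameter to -x from 63 mm behind this point to 42 mm ahead of it, then a steel rod and a flat steel blade 90 x 65 mm, whose end is 147 mm ahead of this point; 0.09 kg
- crate_in (a point): centre of the inner floor of the blue plastic crate, 4 mm above the table: open box, outside 300 mm (its x) by 200 mm (its y), walls 4 mm and 75 mm high, fixed, on the table to the robot's right of the board
- crate: the same crate; origin 4 mm below crate_in, same axes
- knife: two-handled cheese knife lying on the table to the left of the board, 400 mm long along its x, 46 mm wide, 24 mm high; not to be moved; origin at the centre of its underside
- mill: dark wooden pepper mill on the table, 52 mm diameter, 140 mm high, not to be moved; origin at the centre of its foot, beyond the crate on the robot's right
- clean_mug: a larger clean mug standing on the table (not on the board), 76 mm diameter, 90 mm high, not to be moved; origin at the centre of its foot
- mug: the used mug of mug_mid; origin at the centre of its foot
- jar: the empty jar of jar_mid; origin at the centre of its foot
- spatula: the spatula of spatula_grip; origin at the middle of its length, on its underside

How it is judged (in metres and radians):
On the way, in this order (a step that is already met when the one before it is completed fails the run):
1. the mug, the jar and the spatula are all in the crate, let go and at rest (x of mug_mid in the frame of crate between -0.145 and 0.145 m and y of mug_mid in the frame of crate between -0.095 and 0.095 m and z of mug_mid in the frame of crate between 0 and 0.09 m and x of jar_mid in the frame of crate between -0.145 and 0.145 m and y of jar_mid in the frame of crate between -0.095 and 0.095 m and z of jar_mid in the frame of crate between 0 and 0.09 m and x of spatula_grip in the frame of crate between -0.145 and 0.145 m and y of spatula_grip in the frame of crate between -0.095 and 0.095 m and z of spatula_grip in the frame of crate between 0 and 0.08 m and x of spatula in the frame of crate between -0.145 and 0.145 m and y of spatula in the frame of crate between -0.095 and 0.095 m and contact force between the fingers and mug below 0.1 N and linear speed of each of mug, jar, spatula below 0.05 m/s and contact force between the fingers and jar below 0.1 N and contact force between the fingers and spatula below 0.1 N), for 0.2 s.
2. the cheese lies in the corner, flat face on the rail and end at the stop (x of cheese_face in the frame of corner between -0.004 and 0.004 m and y of cheese_face in the frame of corner between 0.076 and 0.085 m and z of cheese_face in the frame of corner between 0.026 and 0.035 m and angle between the x axis of cheese and the x axis of corner, either way round below 0.05 rad and angle between cheese_face's own z axis and vertical below 0.05 rad), for 0.2 s.
At the end, for the whole second after the job is handed in: Mug, jar, spatula in the crate. Cheese flat on the bed, cut face on the rail (4 mm, 0.05 rad), end within 5 mm of the stop, at rest, held by the robot: over 3 N on the rail and 9.5 N on the bed (weight 5.3 to 7.1 N), grasp point 25 mm or more clear of the knife slot, on the large part's side (all of step 2 and x of mug_mid in the frame of crate between -0.145 and 0.145 m and y of mug_mid in the frame of crate between -0.095 and 0.095 m and z of mug_mid in the frame of crate between 0 and 0.09 m and x of jar_mid in the frame of crate between -0.145 and 0.145 m and y of jar_mid in the frame of crate between -0.095 and 0.095 m and z of jar_mid in the frame of crate between 0 and 0.09 m and x of spatula_grip in the frame of crate between -0.145 and 0.145 m and y of spatula_grip in the frame of crate between -0.095 and 0.095 m and z of spatula_grip in the frame of crate between 0 and 0.08 m and x of spatula in the frame of crate between -0.145 and 0.145 m and y of spatula in the frame of crate between -0.095 and 0.095 m and contact force between cheese and rail above 3 N and contact force between cheese and bed above 9.5 N and contact force between any of the fingers, the arm and cheese above 4 N and y of the grasp point in the frame of corner above 0.06 m and linear speed of cheese below 0.01 m/s); the arm keeps its last pose, push and grip.
It fails at once if the cheese is crushed (hand force above 80 N) (contact force between any of the fingers, the arm and cheese above 80 N).
It fails at once if the cheese is tipped over (tilted more than 0.5 rad) (angle between cheese_face's own z axis and vertical above 0.5 rad).
It fails at once if the knife is moved more than 30 mm (distance of knife from where it was at the start of the episode above 0.03 m).
It fails at once if the pepper mill is moved more than 30 mm (distance of mill from where it was at the start of the episode above 0.03 m).
It fails at once if the clean mug is moved more than 30 mm (distance of clean_mug from where it was at the start of the episode above 0.03 m).
It also fails if it takes over 72 s, if anything falls off the work surface, if the arm or the gripper's body presses on something with over 40 N, if the wrist force passes 120 N, or if a joint passes its speed limit or range.

## Robot

A 6-joint arm with a two-finger parallel gripper is mounted at the origin on the work surface. World frame = base frame: x ahead of the robot, y to its left, z up, the work surface at z = 0. Lengths are in mm, angles in degrees, forces in N, time in s.
With the tool pointing down it reaches from about 350 to 850 mm from the base axis. Payload 8.1 kg.
Tool frame: the origin (TCP) lies midway between the tips of the shut fingers; the grasp point (between the pads) lies 19 mm behind it (r.pinch_z is the distance from the TCP to the grasp point, in mm); z points along the fingers, y is the line along which they close (so a half turn about z gives the same grasp; the last joint's range is limited). The gripper opens to 85 mm and grips with 20 to 120 N. Pads are 22 mm wide; open, the fingers measure 114 mm over their backs; the gripper's body (76 mm by 85 mm) begins 54 mm behind the grasp point. The pads swing forward as they close: fully open they stand 13 mm farther back than shut.
Start: joints at [63.002, 7.471, 85.268, -0, 87.261, -4.893], TCP at [225.76, 555.912, 231.292] pointing down, gripper open.
Joint ranges: [-169.43, 169.43], [-51.17, 129.36], [1.28, 143.12], [-76.62, 256.62], [0, 156.53], [-152.29, 152.29]. Speed limits (degrees/s): [136.94, 136.94, 159.86, 180, 180, 180].

## Interface

Orientations are given as [roll, pitch, yaw] about the fixed x, y, z axes, in that order (R = Rz(yaw) Ry(pitch) Rx(roll)).
In Python, from bench import sensors, optics, job, r gives the robot as it stands.
- The arm moves only by the tool play_rows, never from a script. Its argument "motion" is a list that holds one entry, the list of rows, each a list of 6 numbers: the shift along the tool's x, y, z in cm, then the turn, a rotation vector about the tool's x, y, z in degrees. In form: [[[x, y, z, ax, ay, az], ...]]. A call has 1 to 5 rows; each row is the pose to reach, as a shift and turn from the pose commanded when the call began, along the tool's axes at that moment; what a row does not reach only later rows make up. A row lasts 1/10 s, in which the tool goes at most 50 mm and 8.59 degrees, less where a joint would pass 70% of its speed; a pose out of reach is approached as far as the arm can. A call with a gripper value outside its range is refused whole. "jaw" is the opening, from 0 (shut) to 1 (fully open), set as the call begins (left out, the last holds). The fingers move at their own pace and stop on an object; "squeeze" is the grip in N (left out, the last holds). Time passes only in rows, so rows that repeat a pose let the fingers close. It gives the time, the measured TCP pose, the force, the opening and the grip force at its end, in the units of the state.
- sensors.sense(): the state, without advancing time (a new reading comes with each control period).
- optics.snapshot(name): name is "scene" or "top" or "wrist"; returns a dict with "pixels" (480x640x3 uint8, red, green, blue), "mtx" (3x3 intrinsics, pixels), "R" (3x3) and "t" (3): a world point X has camera coordinates R X + t; the wrist camera has in their place "T_tool_cam" (4x4, takes a point from camera to tool coordinates, whose origin is the TCP and whose axes are the flange's). Camera axes: x right, y down, z forward; pixel columns grow to the right and rows downward; lengths in mm; the calibration is good to about 2 mm. A picture is of the moment at which its call begins: read the wrist's pose just before it. There is no depth.
- job.hand_in(): hands the job in; it is judged then, once.
The state is a dict: "time": time; "joint_pos": joint angles; "qd": joint speeds; "joint_efforts": joint torques, N m; "tool_pos": TCP position; "tcp_rot": TCP orientation; "ft_force": force on the tool from outside, world axes, zero at the start; "wrist_torque": the same for the moment, N m; "finger_gap": finger opening in mm; "grip_force": force on a finger pad.
Only numpy, scipy, OpenCV 4.12 (cv2) and the standard library are available. Lean on these libraries where they do the work, as an engineer would, in place of code of your own. Each camera call takes 0.05 s, during which the arm holds its last target. There are 200 camera calls.

## Working session

There is one attempt and no reset: what is moved stays moved. The work goes in short steps, Python scripts to look and compute and a tool call to move; the robot and the scene stay as the last step left them, time stands still between calls to the robot, and variables do not carry over. Pictures are saved under pics/ and viewed, at most 10 in all, crops included, and the job is handed in when it is done.

Besides the shell and the picture viewer there is one more tool, called after "Call:" by a JSON object that holds its "api" and its "payload", one argument or row to a line. play_rows: Moves the arm, as the interface text tells. Its arguments: {"type":"object","properties":{"motion":{"type":"array","items":{"type":"array","items":{"type":"array","items":{"type":"number"}}}},"jaw":{"type":"number"},"squeeze":{"type":"number"}},"required":["motion"]}

```bash
mkdir -p pics; cat > h.py <<'E'
import numpy as np, cv2
from bench import sensors, optics, job, r
from scipy.spatial.transform import Rotation as Ro
def save(n,f):
    s=optics.snapshot(n); cv2.imwrite(f,s['pixels'][:,:,::-1]); np.savez('cam_'+n,**{k:v for k,v in s.items() if k!='pixels'}); return s
def ray(n,uv,z):
    c=np.load('cam_'+n+'.npz'); R,t=c['R'],c['t']
    d=R.T@np.linalg.solve(c['mtx'],[uv[0],uv[1],1.]); o=-R.T@t
    return (o+d*(z-o[2])/d[2]).round(1)
def proj(n,X):
    c=np.load('cam_'+n+'.npz'); p=c['mtx']@(c['R']@np.array(X,float)+c['t']); return (p[:2]/p[2]).round(1)
def go(p,yaw=None):
    "shift in cm in tool axes and rotvec to reach p pointing down"
    s=sensors.sense(); R=Ro.from_euler('xyz',s['tcp_rot'],degrees=True)
    d=R.inv().apply(np.array(p)-s['tool_pos'])/10
    out=d.round(2).tolist()
    if yaw is not None: out+=(R.inv()*Ro.from_euler('xyz',[180,0,yaw],degrees=True)).as_rotvec(degrees=True).round(1).tolist()
    return out
E
python3 - <<'E'
from h import *
save('top','pics/top.png');save('scene','pics/scene.png')
s=sensors.sense();print({k:np.round(v,2).tolist() for k,v in s.items()})
c=np.load('cam_top.npz');print(-c['R'].T@c['t'])
E
```

```text
{'time': 0.1, 'joint_pos': [63.0, 7.51, 85.32, 0.0, 87.26, -4.89], 'qd': [0.01, -0.13, -0.12, -0.03, -0.01, 0.07], 'joint_efforts': [0.0, -57.09, -50.19, 0.0, 0.01, 0.0], 'tool_pos': [225.52, 555.47, 230.34], 'tcp_rot': [-179.9, -0.01, 157.9], 'ft_force': [1.05, 0.35, 0.68], 'wrist_torque': [-0.02, 0.06, 0.02], 'grip_force': 0.0, 'finger_gap': 85.35}
[ 405.64714971   38.96401973 1040.08757503]
```

View pics/top.png

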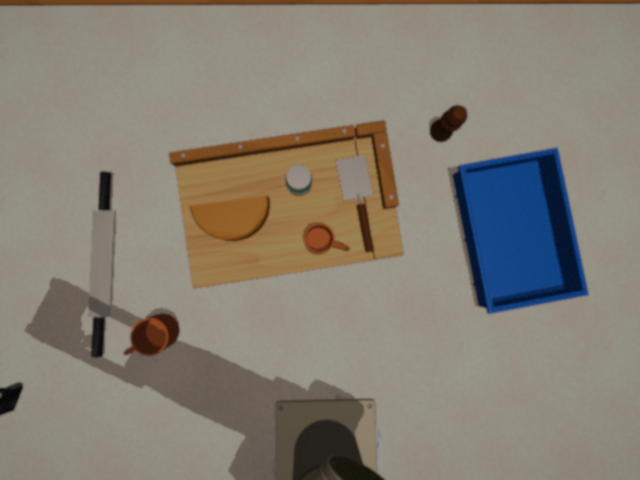

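View pics/scene.png

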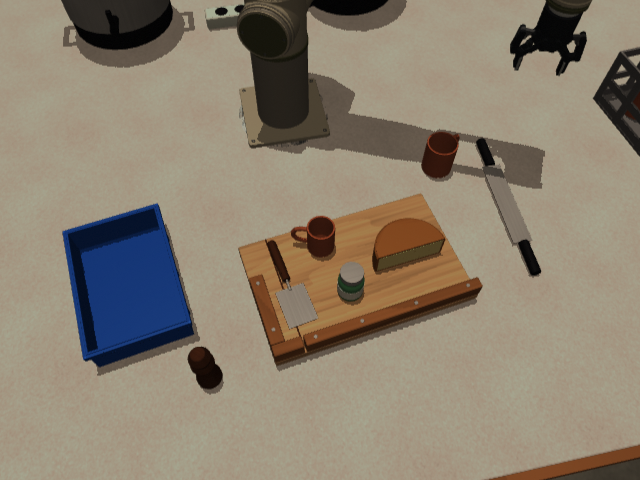

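The top view shows the board with rail along the top from (172,157) to (385,126). The cheese is at (230,217), jar at (299,179), mug at (319,238), spatula from (353,160) to (368,250), and crate at (521,230). I'll enlarge the board.

```bash
python3 - <<'E'
import cv2
i=cv2.imread('pics/top.png')[110:295,165:410]
cv2.imwrite('pics/crop.png',cv2.resize(i,None,fx=3.2,fy=3.2,interpolation=cv2.INTER_CUBIC))
E
```

```text
(no output)
```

View pics/crop.png

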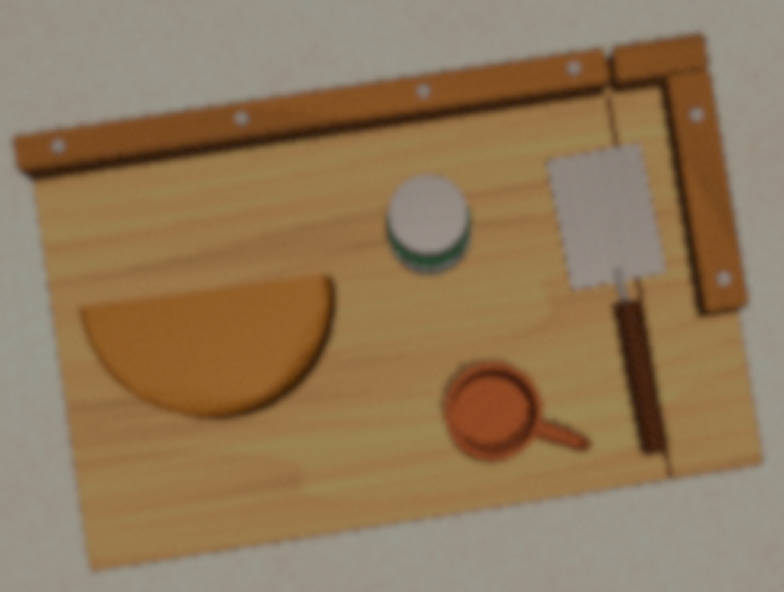

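The enlarged crop (scale 3.2, origin 165,110) shows these points:
- Jar lid centre: (428,215)
- Mug rim: (491,411), handle tip (588,443)
- Spatula handle: (626,303) to (653,453), blade centre (606,217)
- Cheese cut face top edge: (82,309) to (330,277)
- Board corners: (92,570), (762,462), (706,37) and (15,137)

```bash
python3 - <<'E'
from h import *
c=lambda u,v,z: ray('top',(165+(u+.5)/3.2-.5,110+(v+.5)/3.2-.5),z)
for n,u,v,z in [('jar',428,215,113),('mug',491,411,106),('handle',588,443,70),('spA',626,303,42),('spB',653,453,42),('blade',606,217,30),('chL',82,309,90),('chR',330,277,90),('chBot',215,417,90),('bedBL',92,570,28),('bedBR',762,462,28),('railTR',706,37,66),('railTL',15,137,66),('railFrontL',36,176,28),('cornerTop',665,78,66)]: print(n,c(u,v,z))
a,b=c(92,570,28),c(762,462,28); th=np.arctan2(*( (a-b)[[1,0]]*[1,1]));print('len',np.linalg.norm(a-b))
y=(a-b)/np.linalg.norm(a-b);x=np.array([y[1],-y[0],0]);print('yaw',np.degrees(np.arctan2(x[1],x[0])))
co=(b+265*x+30*y);print('corner from BR',co, 'from TR',c(706,37,66)-25*x+30*y,'from TL',c(15,137,66)-25*x-430*y,'from BL',a+265*x-430*y)
for uv in [(457,168),(557,149),(587,295),(489,311)]: print('crate',ray('top',uv,79))
print('mill',ray('top',(441,130),0),'cmug',ray('top',(160,330),0))
E
```

```text
jar [577.2  47.5 113. ]
mug [455.1  10.1 106. ]
handle [435.4 -53.4  70. ]
spA [529.5 -83.3  42. ]
spB [428.9 -99.3  42. ]
blade [589.8 -72.4  30. ]
chL [524.2 266.7  90. ]
chR [542.5 110.3  90. ]
chBot [454.7 183.6  90. ]
bedBL [357.  275.4  28. ]
bedBR [ 422.  -174.9   28. ]
railTR [ 702.1 -137.    66. ]
railTL [640.1 315.5  66. ]
railFrontL [622.5 312.2  28. ]
cornerTop [ 674.9 -109.2   66. ]
len 454.96713068088775
yaw 8.213808167504903
corner from BR [ 679.99556074 -107.34786727   28.        ] from TR [ 673.07043037 -110.87943172   66.        ] from TL [ 676.78946364 -113.66067301   66.        ] from BL [ 680.71459402 -112.32910855   28.        ]
crate [ 598.2 -281.9   79. ]
crate [ 635.9 -494.1   79. ]
crate [ 330.8 -543.6   79. ]
crate [ 301.8 -338.6   79. ]
mill [ 700.9 -274.7    0. ] cmug [265.4 354.5   0. ]
```

```bash
cat > plan.py <<'E'
import json,sys
from h import *
def plan(wps,start):
    "wps: (x,y,z,yaw) in mm/deg, tool down; prints one row per call, split so that 4-5 rows suffice; chains on commanded pose"
    p=np.array(start,float)
    for w in wps:
        w=np.array(w,float); d=w-p; n=max(1,int(np.ceil(max(np.linalg.norm(d[:3])/225,abs(d[3])/40))))
        for k in range(n):
            q=p+(w-p)/(n-k); R=Ro.from_euler('xyz',[180,0,p[3]],degrees=True)
            v=(R.inv().apply(q[:3]-p[:3])/10).round(1); a=round(p[3]-q[3])
            print([*map(float,v),0,0,a],'->',end=' ')
            p=np.r_[p[:3]+R.apply(v*10),p[3]-a]; print(p.round(1).tolist())
E
python3 - <<'E'
from plan import *
plan([(455,10,180,73),(455,10,58,73)],[225.8,555.9,231.3,157.9])
print()
plan([(455,10,220,73),(543,-359,220,40),(543,-359,38,40),(543,-359,210,40),(577,47.5,210,90),(577,47.5,58,90)],[455,10,58,73])
E
```

```text
[-13.9, -14.0, 1.7, 0, 0, 28] -> [301.9, 373.9, 214.3, 129.9]
[-18.9, -5.8, 1.7, 0, 0, 28] -> [378.7, 191.7, 197.3, 101.9]
[-19.4, 3.7, 1.7, 0, 0, 29] -> [454.9, 9.5, 180.3, 72.9]
[0.1, -0.0, 12.2, 0, 0, 0] -> [455.2, 10.4, 58.3, 72.9]

[0.0, 0.0, -16.2, 0, 0, 0] -> [455.0, 10.0, 220.0, 73.0]
[-16.4, 9.6, -0.0, 0, 0, 16] -> [498.9, -174.9, 220.0, 57.0]
[-13.0, 13.7, -0.0, 0, 0, 17] -> [543.0, -358.5, 220.0, 40.0]
[-0.0, 0.0, 18.2, 0, 0, 0] -> [543.0, -358.5, 38.0, 40.0]
[-0.0, 0.0, -17.2, 0, 0, 0] -> [543.0, -358.5, 210.0, 40.0]
[14.4, -14.5, -0.0, 0, 0, -25] -> [560.1, -154.9, 210.0, 65.0]
[19.1, -7.0, -0.0, 0, 0, -25] -> [577.3, 47.8, 210.0, 90.0]
[-0.0, -0.0, 15.2, 0, 0, 0] -> [577.3, 47.8, 58.0, 90.0]
```

Call:
{"api": "play_rows", "payload": {
  "motion": [
    [[-13.9, -14.0, 1.7, 0, 0, 28], [-13.9, -14.0, 1.7, 0, 0, 28], [-13.9, -14.0, 1.7, 0, 0, 28], [-13.9, -14.0, 1.7, 0, 0, 28], [-13.9, -14.0, 1.7, 0, 0, 28]]
  ],
  "jaw": 1,
  "squeeze": 30
}}

```text
time: 0.6
tool_pos: [303.2, 369.1, 212.8]
tcp_rot: [-179.8, 0.1, 129.6]
ft_force: [0.7, 0.8, 0.5]
finger_gap: 85.4
grip_force: 0.0
```

Call:
{"api": "play_rows", "payload": {
  "motion": [
    [[-18.9, -5.8, 1.7, 0, 0, 28], [-18.9, -5.8, 1.7, 0, 0, 28], [-18.9, -5.8, 1.7, 0, 0, 28], [-18.9, -5.8, 1.7, 0, 0, 28], [-18.9, -5.8, 1.7, 0, 0, 28]]
  ]
}}

```text
time: 1.1
tool_pos: [380.1, 187.2, 196.6]
tcp_rot: [-180.0, 0.1, 101.5]
ft_force: [0.5, 0.7, 0.6]
finger_gap: 85.2
grip_force: 0.0
```

Call:
{"api": "play_rows", "payload": {
  "motion": [
    [[-19.4, 3.7, 1.7, 0, 0, 29], [-19.4, 3.7, 1.7, 0, 0, 29], [-19.4, 3.7, 1.7, 0, 0, 29], [-19.4, 3.7, 1.7, 0, 0, 29], [-19.4, 3.7, 1.7, 0, 0, 29]]
  ]
}}

```text
time: 1.6
tool_pos: [456.0, 5.6, 179.7]
tcp_rot: [180.0, 0.1, 72.5]
ft_force: [1.0, 0.6, -0.8]
finger_gap: 85.7
grip_force: 0.0
```

Call:
{"api": "play_rows", "payload": {
  "motion": [
    [[0, 0, 4, 0, 0, 0], [0, 0, 8, 0, 0, 0], [0, 0, 12.2, 0, 0, 0], [0, 0, 12.2, 0, 0, 0], [0, 0, 12.2, 0, 0, 0]]
  ]
}}

```text
time: 2.1
tool_pos: [454.2, 10.5, 58.3]
tcp_rot: [-179.9, 0.0, 73.0]
ft_force: [-0.1, 0.1, 0.5]
finger_gap: 85.3
grip_force: 0.0
```

Call:
{"api": "play_rows", "payload": {
  "motion": [
    [[0, 0, 0, 0, 0, 0], [0, 0, 0, 0, 0, 0], [0, 0, 0, 0, 0, 0], [0, 0, 0, 0, 0, 0], [0, 0, 0, 0, 0, 0]]
  ],
  "jaw": 0
}}

```text
time: 2.6
tool_pos: [456.9, 9.6, 61.2]
tcp_rot: [179.7, -0.1, 72.9]
ft_force: [-1.5, 1.3, 6.5]
finger_gap: 60.3
grip_force: 32.4
```

Call:
{"api": "play_rows", "payload": {
  "motion": [
    [[0, 0, -3, 0, 0, 0], [0, 0, -7, 0, 0, 0], [0, 0, -11, 0, 0, 0], [0, 0, -16.2, 0, 0, 0], [0, 0, -16.2, 0, 0, 0]]
  ]
}}

```text
time: 3.1
tool_pos: [459.1, 9.2, 230.0]
tcp_rot: [179.2, -0.2, 72.9]
ft_force: [1.3, -0.0, -1.4]
finger_gap: 60.2
grip_force: 34.6
```

Call:
{"api": "play_rows", "payload": {
  "motion": [
    [[-16.4, 9.6, 0, 0, 0, 16], [-16.4, 9.6, 0, 0, 0, 16], [-16.4, 9.6, 0, 0, 0, 16], [-16.4, 9.6, 0, 0, 0, 16], [-16.4, 9.6, 0, 0, 0, 16]]
  ]
}}

```text
time: 3.6
tool_pos: [498.7, -180.2, 220.8]
tcp_rot: [179.9, 0.1, 56.6]
ft_force: [-0.8, 0.1, -2.0]
finger_gap: 60.1
grip_force: 34.5
```

Call:
{"api": "play_rows", "payload": {
  "motion": [
    [[-13.0, 13.7, 0, 0, 0, 17], [-13.0, 13.7, 0, 0, 0, 17], [-13.0, 13.7, 0, 0, 0, 17], [-13.0, 13.7, 0, 0, 0, 17], [-13.0, 13.7, 0, 0, 0, 17]]
  ]
}}

```text
time: 4.1
tool_pos: [541.8, -363.3, 219.4]
tcp_rot: [180.0, 0.1, 39.7]
ft_force: [-0.7, 0.7, -2.0]
finger_gap: 60.5
grip_force: 34.9
```

Call:
{"api": "play_rows", "payload": {
  "motion": [
    [[0, 0, 4, 0, 0, 0], [0, 0, 8, 0, 0, 0], [0, 0, 12, 0, 0, 0], [0, 0, 15, 0, 0, 0], [0, 0, 16.5, 0, 0, 0]]
  ]
}}

```text
time: 4.6
tool_pos: [540.5, -356.7, 51.9]
tcp_rot: [-179.7, 0.0, 39.9]
ft_force: [-0.1, 0.4, -1.9]
finger_gap: 59.9
grip_force: 34.9
```

Call:
{"api": "play_rows", "payload": {
  "motion": [
    [[0, 0, 0.8, 0, 0, 0], [0, 0, 1.6, 0, 0, 0], [0, 0, 1.6, 0, 0, 0], [0, 0, 1.6, 0, 0, 0], [0, 0, 1.6, 0, 0, 0]]
  ]
}}

```text
time: 5.1
tool_pos: [542.9, -359.9, 40.9]
tcp_rot: [179.9, -0.0, 39.9]
ft_force: [-0.4, -0.6, -1.5]
finger_gap: 60.0
grip_force: 34.9
```

Call:
{"api": "play_rows", "payload": {
  "motion": [
    [[0, 0, 0, 0, 0, 0], [0, 0, 0, 0, 0, 0], [0, 0, 0, 0, 0, 0], [0, 0, 0, 0, 0, 0], [0, 0, 0, 0, 0, 0]]
  ],
  "jaw": 0.9
}}

```text
time: 5.6
tool_pos: [542.1, -359.3, 39.4]
tcp_rot: [180.0, 0.0, 39.9]
ft_force: [-1.0, -0.3, -0.8]
finger_gap: 76.6
grip_force: 0.0
```

Call:
{"api": "play_rows", "payload": {
  "motion": [
    [[0, 0, -3, 0, 0, 0], [0, 0, -7, 0, 0, 0], [0, 0, -11, 0, 0, 0], [0, 0, -17.2, 0, 0, 0], [0, 0, -17.2, 0, 0, 0]]
  ]
}}

```text
time: 6.1
tool_pos: [544.5, -361.1, 219.4]
tcp_rot: [179.4, -0.1, 39.9]
ft_force: [1.2, -1.0, 1.1]
finger_gap: 76.6
grip_force: 0.0
```

Call:
{"api": "play_rows", "payload": {
  "motion": [
    [[14.4, -14.5, 0, 0, 0, -25], [14.4, -14.5, 0, 0, 0, -25], [14.4, -14.5, 0, 0, 0, -25], [14.4, -14.5, 0, 0, 0, -25], [14.4, -14.5, 0, 0, 0, -25]]
  ],
  "jaw": 1
}}

```text
time: 6.6
tool_pos: [559.9, -150.2, 211.2]
tcp_rot: [-180.0, -0.1, 65.2]
ft_force: [0.2, -0.1, 0.3]
finger_gap: 85.4
grip_force: 0.0
```

Call:
{"api": "play_rows", "payload": {
  "motion": [
    [[19.1, -7.0, 0, 0, 0, -25], [19.1, -7.0, 0, 0, 0, -25], [19.1, -7.0, 0, 0, 0, -25], [19.1, -7.0, 0, 0, 0, -25], [19.1, -7.0, 0, 0, 0, -25]]
  ]
}}

```text
time: 7.1
tool_pos: [577.2, 52.2, 211.1]
tcp_rot: [180.0, -0.1, 90.2]
ft_force: [0.2, -0.4, -0.2]
finger_gap: 85.4
grip_force: 0.0
```

Call:
{"api": "play_rows", "payload": {
  "motion": [
    [[0, 0, 0, 0, 0, 0], [0, 0, 4, 0, 0, 0], [0, 0, 8, 0, 0, 0], [0, 0, 8, 0, 0, 0], [0, 0, 8, 0, 0, 0]]
  ]
}}

```text
time: 7.6
tool_pos: [576.6, 45.5, 131.1]
tcp_rot: [-179.9, 0.0, 89.8]
ft_force: [0.7, -0.1, 0.2]
finger_gap: 85.7
grip_force: 0.0
```

```bash
python3 - <<'E'
from plan import *
save('scene','pics/scene2.png')
plan([(577,47.5,58,90)],[577.3,47.8,131,90])
plan([(577,47.5,220,90),(376,-388,220,100),(376,-388,40,100),(376,-388,200,100),(488,-90,200,9),(488,-90,30,9)],[577,47.5,58,90])
E
```

```text
[-0.0, -0.0, 7.3, 0, 0, 0] -> [577.3, 47.8, 58.0, 90.0]
[0.0, 0.0, -16.2, 0, 0, 0] -> [577.0, 47.5, 220.0, 90.0]
[-14.5, -6.7, -0.0, 0, 0, -3] -> [510.0, -97.5, 220.0, 93.0]
[-14.2, -7.5, -0.0, 0, 0, -4] -> [442.5, -243.2, 220.0, 97.0]
[-13.6, -8.4, -0.0, 0, 0, -3] -> [375.7, -388.5, 220.0, 100.0]
[0.0, 0.0, 18.0, 0, 0, 0] -> [375.7, -388.5, 40.0, 100.0]
[0.0, 0.0, -16.0, 0, 0, 0] -> [375.7, -388.5, 200.0, 100.0]
[9.1, 5.4, 0.0, 0, 0, 30] -> [413.1, -289.5, 200.0, 70.0]
[10.7, 0.1, 0.0, 0, 0, 30] -> [450.6, -189.3, 200.0, 40.0]
[9.2, -5.2, -0.0, 0, 0, 31] -> [487.7, -90.3, 200.0, 9.0]
[0.0, -0.0, 17.0, 0, 0, 0] -> [487.7, -90.3, 30.0, 9.0]
```

View pics/scene2.png

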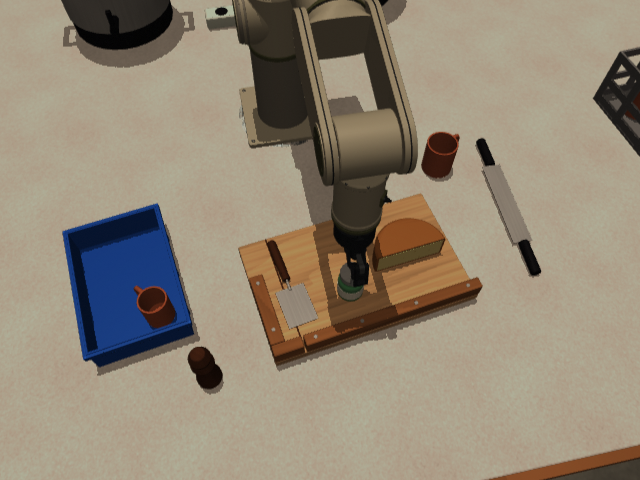

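The mug is standing in the crate at (153,305) and the gripper is over the jar at (350,270). Next, the jar.

Call:
{"api": "play_rows", "payload": {
  "motion": [
    [[0, 0, 4, 0, 0, 0], [0, 0, 7.3, 0, 0, 0], [0, 0, 7.3, 0, 0, 0], [0, 0, 7.3, 0, 0, 0], [0, 0, 7.3, 0, 0, 0]]
  ]
}}

```text
time: 8.15
tool_pos: [579.7, 46.8, 61.9]
tcp_rot: [179.7, 0.0, 89.9]
ft_force: [-0.3, -0.2, 0.2]
finger_gap: 85.0
grip_force: 0.0
```

Call:
{"api": "play_rows", "payload": {
  "motion": [
    [[0, 0, 0, 0, 0, 0], [0, 0, 0, 0, 0, 0], [0, 0, 0, 0, 0, 0], [0, 0, 0, 0, 0, 0], [0, 0, 0, 0, 0, 0]]
  ],
  "jaw": 0
}}

```text
time: 8.65
tool_pos: [578.3, 47.0, 60.3]
tcp_rot: [179.9, 0.0, 89.9]
ft_force: [-2.1, -1.3, 8.3]
finger_gap: 54.7
grip_force: 30.8
```

Call:
{"api": "play_rows", "payload": {
  "motion": [
    [[0, 0, -3, 0, 0, 0], [0, 0, -7, 0, 0, 0], [0, 0, -11, 0, 0, 0], [0, 0, -16.2, 0, 0, 0], [0, 0, -16.2, 0, 0, 0]]
  ]
}}

```text
time: 9.15
tool_pos: [581.1, 47.1, 229.6]
tcp_rot: [179.2, 0.0, 89.9]
ft_force: [1.6, -0.3, -1.5]
finger_gap: 54.4
grip_force: 33.3
```

Call:
{"api": "play_rows", "payload": {
  "motion": [
    [[-14.5, -6.7, 0, 0, 0, -3], [-14.5, -6.7, 0, 0, 0, -3], [-14.5, -6.7, 0, 0, 0, -3], [-14.5, -6.7, 0, 0, 0, -3], [-14.5, -6.7, 0, 0, 0, -3]]
  ]
}}

```text
time: 9.65
tool_pos: [509.3, -99.3, 220.3]
tcp_rot: [180.0, 0.0, 92.7]
ft_force: [0.4, -0.0, -1.8]
finger_gap: 54.6
grip_force: 33.3
```

Call:
{"api": "play_rows", "payload": {
  "motion": [
    [[-14.2, -7.5, 0, 0, 0, -4], [-14.2, -7.5, 0, 0, 0, -4], [-14.2, -7.5, 0, 0, 0, -4], [-14.2, -7.5, 0, 0, 0, -4], [-14.2, -7.5, 0, 0, 0, -4]]
  ]
}}

```text
time: 10.15
tool_pos: [442.3, -243.9, 220.2]
tcp_rot: [180.0, -0.0, 96.8]
ft_force: [0.5, -0.1, -1.6]
finger_gap: 54.1
grip_force: 33.3
```

Call:
{"api": "play_rows", "payload": {
  "motion": [
    [[-13.6, -8.4, 0, 0, 0, -3], [-13.6, -8.4, 0, 0, 0, -3], [-13.6, -8.4, 0, 0, 0, -3], [-13.6, -8.4, 0, 0, 0, -3], [-13.6, -8.4, 0, 0, 0, -3]]
  ]
}}

```text
time: 10.65
tool_pos: [375.9, -388.3, 219.9]
tcp_rot: [180.0, -0.1, 99.8]
ft_force: [0.8, 0.2, -1.8]
finger_gap: 54.3
grip_force: 33.3
```

Call:
{"api": "play_rows", "payload": {
  "motion": [
    [[0, 0, 4, 0, 0, 0], [0, 0, 8, 0, 0, 0], [0, 0, 12, 0, 0, 0], [0, 0, 15, 0, 0, 0], [0, 0, 16.5, 0, 0, 0]]
  ]
}}

```text
time: 11.15
tool_pos: [375.6, -384.2, 51.8]
tcp_rot: [-179.9, -0.3, 100.1]
ft_force: [-0.8, 0.4, -1.3]
finger_gap: 54.6
grip_force: 33.2
```

Call:
{"api": "play_rows", "payload": {
  "motion": [
    [[0, 0, 0.8, 0, 0, 0], [0, 0, 1.5, 0, 0, 0], [0, 0, 1.5, 0, 0, 0], [0, 0, 1.5, 0, 0, 0], [0, 0, 1.5, 0, 0, 0]]
  ]
}}

```text
time: 11.65
tool_pos: [375.8, -389.5, 41.7]
tcp_rot: [179.9, 0.1, 99.9]
ft_force: [-0.1, 0.3, -0.7]
finger_gap: 54.4
grip_force: 33.3
```

Call:
{"api": "play_rows", "payload": {
  "motion": [
    [[0, 0, 0, 0, 0, 0], [0, 0, 0, 0, 0, 0], [0, 0, 0, 0, 0, 0], [0, 0, 0, 0, 0, 0], [0, 0, 0, 0, 0, 0]]
  ],
  "jaw": 0.85
}}

```text
time: 12.15
tool_pos: [375.1, -388.6, 40.3]
tcp_rot: [180.0, 0.0, 99.9]
ft_force: [0.3, -0.2, -0.0]
finger_gap: 72.7
grip_force: 0.0
```

Call:
{"api": "play_rows", "payload": {
  "motion": [
    [[0, 0, -3, 0, 0, 0], [0, 0, -7, 0, 0, 0], [0, 0, -11, 0, 0, 0], [0, 0, -16, 0, 0, 0], [0, 0, -16, 0, 0, 0]]
  ]
}}

```text
time: 12.65
tool_pos: [377.9, -391.9, 209.1]
tcp_rot: [179.6, 0.7, 99.9]
ft_force: [0.9, -0.6, 0.5]
finger_gap: 72.5
grip_force: 0.0
```

Call:
{"api": "play_rows", "payload": {
  "motion": [
    [[9.1, 5.4, 0, 0, 0, 30], [9.1, 5.4, 0, 0, 0, 30], [9.1, 5.4, 0, 0, 0, 30], [9.1, 5.4, 0, 0, 0, 30], [9.1, 5.4, 0, 0, 0, 30]]
  ],
  "jaw": 0.6
}}

```text
time: 13.15
tool_pos: [413.0, -289.1, 200.3]
tcp_rot: [180.0, 0.0, 69.9]
ft_force: [-0.6, -0.7, 0.6]
finger_gap: 51.4
grip_force: 0.0
```

Call:
{"api": "play_rows", "payload": {
  "motion": [
    [[10.7, 0.1, 0, 0, 0, 30], [10.7, 0.1, 0, 0, 0, 30], [10.7, 0.1, 0, 0, 0, 30], [10.7, 0.1, 0, 0, 0, 30], [10.7, 0.1, 0, 0, 0, 30]]
  ]
}}

```text
time: 13.65
tool_pos: [450.6, -189.3, 200.2]
tcp_rot: [180.0, 0.0, 40.0]
ft_force: [0.4, -0.4, 0.3]
finger_gap: 51.1
grip_force: 0.0
```

Call:
{"api": "play_rows", "payload": {
  "motion": [
    [[9.2, -5.2, 0, 0, 0, 31], [9.2, -5.2, 0, 0, 0, 31], [9.2, -5.2, 0, 0, 0, 31], [9.2, -5.2, 0, 0, 0, 31], [9.2, -5.2, 0, 0, 0, 31]]
  ]
}}

```text
time: 14.15
tool_pos: [487.7, -90.7, 200.1]
tcp_rot: [180.0, 0.0, 9.1]
ft_force: [-0.2, -0.0, -0.0]
finger_gap: 51.6
grip_force: 0.0
```

Call:
{"api": "play_rows", "payload": {
  "motion": [
    [[0, 0, 4, 0, 0, 0], [0, 0, 8, 0, 0, 0], [0, 0, 12, 0, 0, 0], [0, 0, 12, 0, 0, 0], [0, 0, 12, 0, 0, 0]]
  ]
}}

```text
time: 14.65
tool_pos: [487.0, -91.2, 80.4]
tcp_rot: [-180.0, 0.1, 9.1]
ft_force: [0.7, -0.3, 0.7]
finger_gap: 51.1
grip_force: 0.0
```

```bash
python3 - <<'E'
from plan import *
save('scene','pics/scene3.png')
plan([(488,-90,30,9)],[487.7,-90.3,80,9])
plan([(488,-90,180,9),(433,-467,180,10),(433,-467,14,10),(433,-467,200,10)],[488,-90,30,9])
E
```

```text
[0.0, -0.0, 5.0, 0, 0, 0] -> [487.7, -90.3, 30.0, 9.0]
[-0.0, 0.0, -15.0, 0, 0, 0] -> [488.0, -90.0, 180.0, 9.0]
[-5.7, 18.2, 0.0, 0, 0, 0] -> [460.2, -278.7, 180.0, 9.0]
[-5.6, 18.2, 0.0, 0, 0, -1] -> [433.3, -467.2, 180.0, 10.0]
[-0.0, -0.0, 16.6, 0, 0, 0] -> [433.3, -467.2, 14.0, 10.0]
[-0.0, -0.0, -18.6, 0, 0, 0] -> [433.3, -467.2, 200.0, 10.0]
```

View pics/scene3.png

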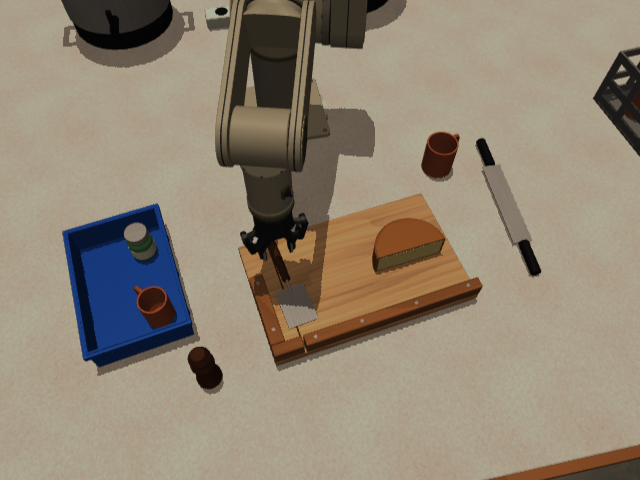

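Jar and mug are both upright in the crate at (140,242) and (153,305). The gripper straddles the spatula handle at (278,250).

Call:
{"api": "play_rows", "payload": {
  "motion": [
    [[0, 0, 2, 0, 0, 0], [0, 0, 3.5, 0, 0, 0], [0, 0, 4.5, 0, 0, 0], [0, 0, 5, 0, 0, 0], [0, 0, 5, 0, 0, 0]]
  ],
  "squeeze": 50
}}

```text
time: 15.2
tool_pos: [488.1, -90.8, 31.0]
tcp_rot: [180.0, -0.0, 8.9]
ft_force: [0.7, 0.5, 0.6]
finger_gap: 51.0
grip_force: 0.0
```

Call:
{"api": "play_rows", "payload": {
  "motion": [
    [[0, 0, 0, 0, 0, 0], [0, 0, 0, 0, 0, 0], [0, 0, 0, 0, 0, 0], [0, 0, 0, 0, 0, 0], [0, 0, 0, 0, 0, 0]]
  ],
  "jaw": 0
}}

```text
time: 15.7
tool_pos: [488.5, -90.8, 31.5]
tcp_rot: [180.0, -0.1, 8.9]
ft_force: [-1.5, 0.3, 6.1]
finger_gap: 17.2
grip_force: 48.8
```

Call:
{"api": "play_rows", "payload": {
  "motion": [
    [[0, 0, 0, 0, 0, 0], [0, 0, -1, 0, 0, 0], [0, 0, -2, 0, 0, 0], [0, 0, -4, 0, 0, 0], [0, 0, -4, 0, 0, 0]]
  ]
}}

```text
time: 16.2
tool_pos: [490.0, -91.3, 73.8]
tcp_rot: [179.9, -0.3, 8.9]
ft_force: [0.8, -0.0, -0.7]
finger_gap: 17.4
grip_force: 48.9
```

Call:
{"api": "play_rows", "payload": {
  "motion": [
    [[0, 0, -3, 0, 0, 0], [0, 0, -6, 0, 0, 0], [0, 0, -9, 0, 0, 0], [0, 0, -11, 0, 0, 0], [0, 0, -11, 0, 0, 0]]
  ]
}}

```text
time: 16.7
tool_pos: [489.8, -91.2, 183.7]
tcp_rot: [179.8, -0.3, 8.9]
ft_force: [0.5, -0.4, -1.1]
finger_gap: 17.3
grip_force: 48.8
```

Call:
{"api": "play_rows", "payload": {
  "motion": [
    [[-5.7, 18.2, 0, 0, 0, 0], [-5.7, 18.2, 0, 0, 0, 0], [-5.7, 18.2, 0, 0, 0, 0], [-5.7, 18.2, 0, 0, 0, 0], [-5.7, 18.2, 0, 0, 0, 0]]
  ]
}}

```text
time: 17.2
tool_pos: [457.5, -283.4, 178.3]
tcp_rot: [180.0, 0.1, 8.6]
ft_force: [-0.5, 1.1, -0.9]
finger_gap: 17.3
grip_force: 49.0
```

Call:
{"api": "play_rows", "payload": {
  "motion": [
    [[-5.6, 18.2, 0, 0, 0, -1], [-5.6, 18.2, 0, 0, 0, -1], [-5.6, 18.2, 0, 0, 0, -1], [-5.6, 18.2, 0, 0, 0, -1], [-5.6, 18.2, 0, 0, 0, -1]]
  ]
}}

```text
time: 17.7
tool_pos: [430.1, -471.2, 177.5]
tcp_rot: [-179.9, 0.1, 9.7]
ft_force: [-0.6, 1.0, -0.7]
finger_gap: 17.7
grip_force: 49.2
```

Call:
{"api": "play_rows", "payload": {
  "motion": [
    [[0, 0, 2, 0, 0, 0], [0, 0, 4, 0, 0, 0], [0, 0, 6, 0, 0, 0], [0, 0, 8, 0, 0, 0], [0, 0, 8, 0, 0, 0]]
  ]
}}

```text
time: 18.2
tool_pos: [430.6, -463.9, 94.9]
tcp_rot: [-179.6, 0.2, 9.9]
ft_force: [-0.7, 0.5, -1.8]
finger_gap: 17.4
grip_force: 49.2
```

```bash
python3 - <<'E'
from plan import *
save('top','pics/top2.png');s=save('scene','pics/scene4.png')
i=cv2.imread('pics/scene4.png')[190:370,50:220]; j=cv2.imread('pics/top2.png')[135:330,440:610]
f=lambda a:cv2.resize(a,(400,450))
cv2.imwrite('pics/c4.png',np.hstack([f(i),f(j)]))
E
```

```text
(no output)
```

View pics/c4.png

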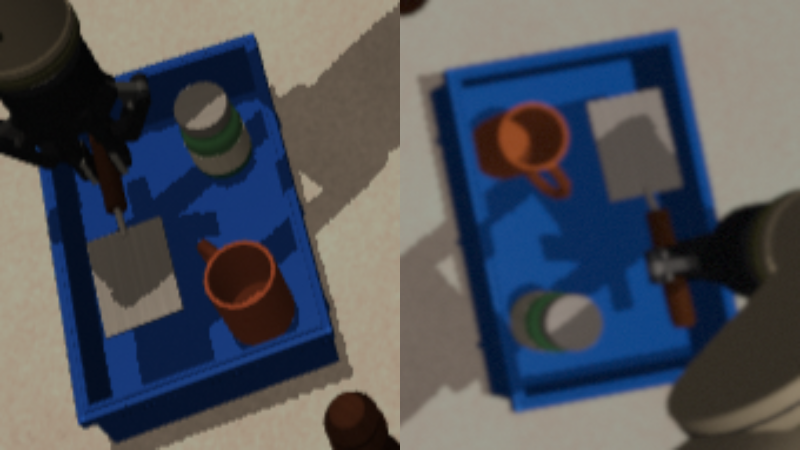

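The spatula hangs level along the crate's outer side, clear of the mug, jar and walls. I'll lower and release it.

Call:
{"api": "play_rows", "payload": {
  "motion": [
    [[0, -0.3, 2.5, 0, 0, 0], [0, -0.3, 5, 0, 0, 0], [0, -0.3, 7, 0, 0, 0], [0, -0.3, 8.5, 0, 0, 0], [0, -0.3, 8.5, 0, 0, 0]]
  ]
}}

```text
time: 18.8
tool_pos: [431.1, -463.5, 13.6]
tcp_rot: [-179.9, 0.1, 9.9]
ft_force: [0.5, 0.7, -0.9]
finger_gap: 16.9
grip_force: 49.2
```

Call:
{"api": "play_rows", "payload": {
  "motion": [
    [[0, 0, 0, 0, 0, 0], [0, 0, 0, 0, 0, 0], [0, 0, 0, 0, 0, 0], [0, 0, 0, 0, 0, 0], [0, 0, 0, 0, 0, 0]]
  ],
  "jaw": 0.42
}}

```text
time: 19.3
tool_pos: [432.0, -465.1, 16.0]
tcp_rot: [180.0, -0.0, 9.9]
ft_force: [0.6, -0.2, 0.0]
finger_gap: 36.1
grip_force: 0.0
```

Call:
{"api": "play_rows", "payload": {
  "motion": [
    [[0, 0, -3, 0, 0, 0], [0, 0, -7, 0, 0, 0], [0, 0, -11, 0, 0, 0], [0, 0, -15, 0, 0, 0], [0, 0, -18.5, 0, 0, 0]]
  ]
}}

```text
time: 19.8
tool_pos: [431.9, -464.9, 203.0]
tcp_rot: [179.9, -0.0, 9.9]
ft_force: [-0.1, 0.5, 0.8]
finger_gap: 35.8
grip_force: 0.0
```

The spatula is released. For the cheese, I'll cage the rind between the open fingers at about 47° and push it diagonally into the corner.

```bash
python3 - <<'E'
from plan import *
plan([(455,252,180,141),(455,252,32,141),(472,238,32,141),(503,186,32,141),(534,135,32,141),(565,84,32,141),(598,27,32,141)],[432.8,-464.2,200,10])
E
```

```text
[3.7, -17.5, 0.5, 0, 0, -33] -> [438.8, -285.4, 195.0, 43.0]
[12.6, -12.7, 0.5, 0, 0, -33] -> [444.4, -106.6, 190.0, 76.0]
[17.5, -3.8, 0.5, 0, 0, -32] -> [449.9, 72.4, 185.0, 108.0]
[16.9, 6.0, 0.5, 0, 0, -33] -> [454.7, 251.6, 180.0, 141.0]
[-0.0, 0.0, 14.8, 0, 0, 0] -> [454.7, 251.6, 32.0, 141.0]
[-2.2, 0.0, -0.0, 0, 0, 0] -> [471.8, 237.8, 32.0, 141.0]
[-5.7, -2.1, -0.0, 0, 0, 0] -> [502.9, 185.6, 32.0, 141.0]
[-5.6, -2.0, -0.0, 0, 0, 0] -> [533.8, 134.8, 32.0, 141.0]
[-5.6, -2.0, -0.0, 0, 0, 0] -> [564.7, 84.0, 32.0, 141.0]
[-6.2, -2.3, -0.0, 0, 0, 0] -> [598.4, 27.1, 32.0, 141.0]
```

Call:
{"api": "play_rows", "payload": {
  "motion": [
    [[3.7, -17.5, 0.5, 0, 0, -33], [3.7, -17.5, 0.5, 0, 0, -33], [3.7, -17.5, 0.5, 0, 0, -33], [3.7, -17.5, 0.5, 0, 0, -33], [3.7, -17.5, 0.5, 0, 0, -33]]
  ]
}}

```text
time: 20.3
tool_pos: [438.4, -282.5, 195.4]
tcp_rot: [-180.0, -0.1, 43.3]
ft_force: [0.1, -0.7, 0.3]
finger_gap: 35.9
grip_force: 0.0
```

Call:
{"api": "play_rows", "payload": {
  "motion": [
    [[12.6, -12.7, 0.5, 0, 0, -33], [12.6, -12.7, 0.5, 0, 0, -33], [12.6, -12.7, 0.5, 0, 0, -33], [12.6, -12.7, 0.5, 0, 0, -33], [12.6, -12.7, 0.5, 0, 0, -33]]
  ],
  "jaw": 1
}}

```text
time: 20.8
tool_pos: [444.2, -104.7, 190.5]
tcp_rot: [180.0, -0.0, 76.2]
ft_force: [0.2, -0.6, 0.2]
finger_gap: 85.3
grip_force: 0.0
```

Call:
{"api": "play_rows", "payload": {
  "motion": [
    [[17.5, -3.8, 0.5, 0, 0, -32], [17.5, -3.8, 0.5, 0, 0, -32], [17.5, -3.8, 0.5, 0, 0, -32], [17.5, -3.8, 0.5, 0, 0, -32], [17.5, -3.8, 0.5, 0, 0, -32]]
  ]
}}

```text
time: 21.3
tool_pos: [450.3, 73.9, 185.5]
tcp_rot: [180.0, -0.0, 108.1]
ft_force: [0.5, 0.3, 1.0]
finger_gap: 85.6
grip_force: 0.0
```

Call:
{"api": "play_rows", "payload": {
  "motion": [
    [[16.9, 6.0, 0.5, 0, 0, -33], [16.9, 6.0, 0.5, 0, 0, -33], [16.9, 6.0, 0.5, 0, 0, -33], [16.9, 6.0, 0.5, 0, 0, -33], [16.9, 6.0, 0.5, 0, 0, -33]]
  ]
}}

```text
time: 21.8
tool_pos: [455.8, 252.8, 180.2]
tcp_rot: [180.0, -0.0, 141.1]
ft_force: [0.1, -0.7, 0.7]
finger_gap: 85.6
grip_force: 0.0
```

Call:
{"api": "play_rows", "payload": {
  "motion": [
    [[0, 0, 0, 0, 0, 0], [0, 0, 4, 0, 0, 0], [0, 0, 8, 0, 0, 0], [0, 0, 12, 0, 0, 0], [0, 0, 14.8, 0, 0, 0]]
  ]
}}

```text
time: 22.3
tool_pos: [454.5, 248.1, 29.7]
tcp_rot: [-179.9, -0.0, 140.6]
ft_force: [0.2, 0.4, -0.4]
finger_gap: 85.3
grip_force: 0.0
```

Call:
{"api": "play_rows", "payload": {
  "motion": [
    [[-0.2, 0, 0, 0, 0, 0], [-0.5, 0, 0, 0, 0, 0], [-1, 0, 0, 0, 0, 0], [-1.5, 0, 0, 0, 0, 0], [-2.2, 0, 0, 0, 0, 0]]
  ]
}}

```text
time: 22.8
tool_pos: [473.8, 238.0, 34.4]
tcp_rot: [179.8, 0.1, 140.9]
ft_force: [-1.7, 6.7, 5.7]
finger_gap: 85.7
grip_force: 3.4
```

Call:
{"api": "play_rows", "payload": {
  "motion": [
    [[-0.6, -0.2, 0, 0, 0, 0], [-1.8, -0.6, 0, 0, 0, 0], [-3, -1.1, 0, 0, 0, 0], [-4.3, -1.6, 0, 0, 0, 0], [-5.7, -2.1, 0, 0, 0, 0]]
  ]
}}

```text
time: 23.3
tool_pos: [504.4, 186.1, 34.2]
tcp_rot: [179.8, 0.0, 140.9]
ft_force: [-3.2, 7.1, 4.9]
finger_gap: 85.2
grip_force: 4.2
```

```bash
python3 - <<'E'
from plan import *
save('top','pics/top3.png')
a=cv2.imread('pics/top3.png')
f=lambda a:cv2.resize(a,None,fx=1.9,fy=1.9,interpolation=cv2.INTER_CUBIC)
cv2.imwrite('pics/c5.png',np.hstack([f(a[110:295,165:410]),f(a[140:325,440:600])]))
E
```

```text
(no output)
```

View pics/c5.png

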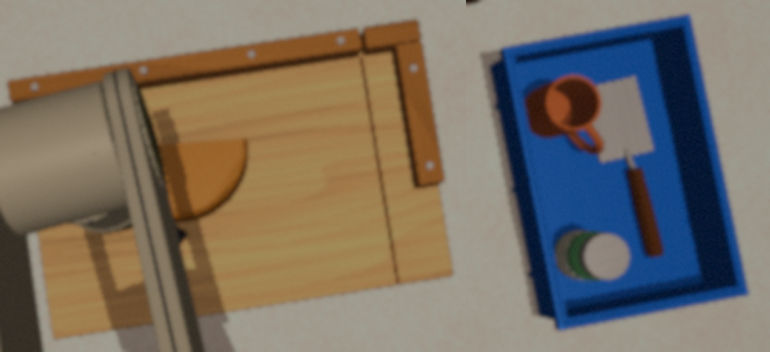

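The spatula lies in the crate. The cheese is moving inside the cage, with its cut-face edge about (160,143) to (246,140), a few degrees off the rail. I'll continue pushing.

Call:
{"api": "play_rows", "payload": {
  "motion": [
    [[-1, -0.4, 0, 0, 0, 0], [-2.2, -0.8, 0, 0, 0, 0], [-3.4, -1.2, 0, 0, 0, 0], [-4.5, -1.6, 0, 0, 0, 0], [-5.6, -2, 0, 0, 0, 0]]
  ]
}}

```text
time: 23.85
tool_pos: [534.7, 135.2, 33.7]
tcp_rot: [179.9, -0.0, 140.9]
ft_force: [-3.0, 7.3, 6.4]
finger_gap: 85.5
grip_force: 4.6
```

Call:
{"api": "play_rows", "payload": {
  "motion": [
    [[-1, -0.4, 0, 0, 0, 0], [-2.2, -0.8, 0, 0, 0, 0], [-3.4, -1.2, 0, 0, 0, 0], [-4.5, -1.6, 0, 0, 0, 0], [-5.6, -2, 0, 0, 0, 0]]
  ]
}}

```text
time: 24.35
tool_pos: [565.5, 84.4, 33.7]
tcp_rot: [179.9, -0.0, 140.9]
ft_force: [-4.0, 7.6, 7.0]
finger_gap: 85.1
grip_force: 4.8
```

Call:
{"api": "play_rows", "payload": {
  "motion": [
    [[-0.8, -0.3, 0, 0, 0, 0], [-1.6, -0.6, 0, 0, 0, 0], [-2.4, -0.9, 0, 0, 0, 0], [-3.2, -1.2, 0, 0, 0, 0], [-4, -1.5, 0, 0, 0, 0]]
  ]
}}

```text
time: 24.85
tool_pos: [586.9, 47.6, 33.6]
tcp_rot: [179.9, -0.0, 140.9]
ft_force: [-3.9, 7.8, 7.6]
finger_gap: 85.7
grip_force: 4.8
```

```bash
python3 - <<'E'
from plan import *
save('top','pics/top4.png');save('scene','pics/scene5.png')
a=cv2.imread('pics/top4.png')[110:295,165:410];b=cv2.imread('pics/scene5.png')[185:370,230:490]
f=lambda a:cv2.resize(a,(390,280),interpolation=cv2.INTER_CUBIC)
cv2.imwrite('pics/c6.png',np.vstack([cv2.resize(a,(785,592))[:330],cv2.resize(b,(785,558))[290-30:]])[:600])
E
```

```text
(no output)
```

View pics/c6.png

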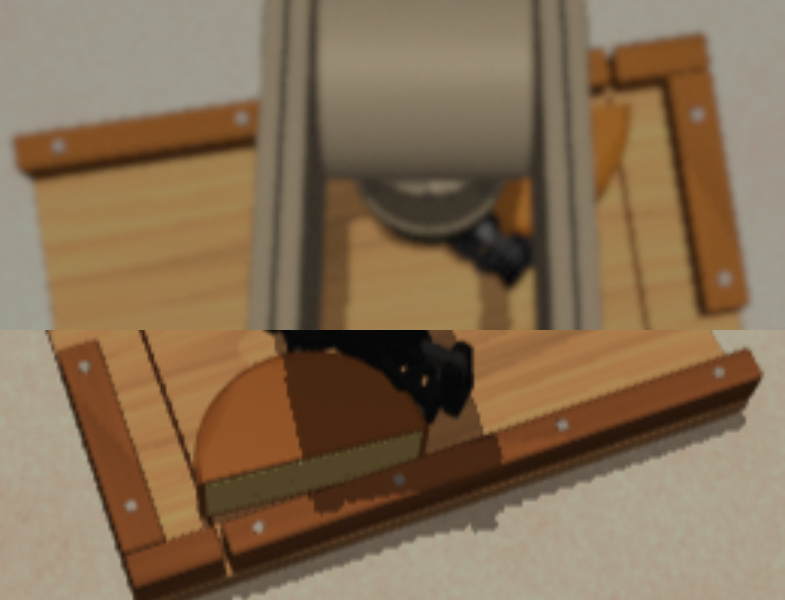

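The cheese is close: its tip is at (628,105) in the top view, about 20 mm from the stop, and the face is about 10 mm off the rail. From here I move in smaller steps and watch the force.

Call:
{"api": "play_rows", "payload": {
  "motion": [
    [[-0.5, -0.1, 0, 0, 0, 0], [-1, -0.3, 0, 0, 0, 0], [-1.4, -0.4, 0, 0, 0, 0], [-1.8, -0.5, 0, 0, 0, 0], [-2.1, -0.6, 0, 0, 0, 0]]
  ]
}}

```text
time: 25.45
tool_pos: [597.6, 30.7, 32.8]
tcp_rot: [180.0, -0.2, 140.9]
ft_force: [-16.6, 17.2, 16.5]
finger_gap: 85.5
grip_force: 11.9
```

Call:
{"api": "play_rows", "payload": {
  "motion": [
    [[-0.1, 0, 0, 0, 0, 0], [-0.2, -0.1, 0, 0, 0, 0], [-0.3, -0.1, 0, 0, 0, 0], [-0.4, -0.1, 0, 0, 0, 0], [-0.5, -0.1, 0, 0, 0, 0]]
  ]
}}

```text
time: 25.95
tool_pos: [598.7, 28.5, 32.4]
tcp_rot: [-179.9, -0.5, 141.1]
ft_force: [-14.2, 13.4, 9.3]
finger_gap: 85.4
grip_force: 10.6
```

Call:
{"api": "play_rows", "payload": {
  "motion": [
    [[-0.1, -0.1, 0, 0, 0, 0], [-0.2, -0.2, 0, 0, 0, 0], [-0.3, -0.3, 0, 0, 0, 0], [-0.4, -0.4, 0, 0, 0, 0], [-0.5, -0.5, 0, 0, 0, 0]]
  ]
}}

```text
time: 26.45
tool_pos: [599.8, 21.8, 32.2]
tcp_rot: [180.0, -0.4, 141.1]
ft_force: [-16.9, 18.6, 13.8]
finger_gap: 85.5
grip_force: 12.0
```

```bash
python3 - <<'E'
from plan import *
save('top','pics/top4.png');save('scene','pics/scene5.png')
a=cv2.imread('pics/top4.png')[115:215,330:410];b=cv2.imread('pics/scene5.png')[260:370,240:400]
cv2.imwrite('pics/c7.png',np.hstack([cv2.resize(a,(320,400),interpolation=cv2.INTER_CUBIC),cv2.resize(b,(480,400),interpolation=cv2.INTER_CUBIC)]))
E
```

```text
(no output)
```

View pics/c7.png

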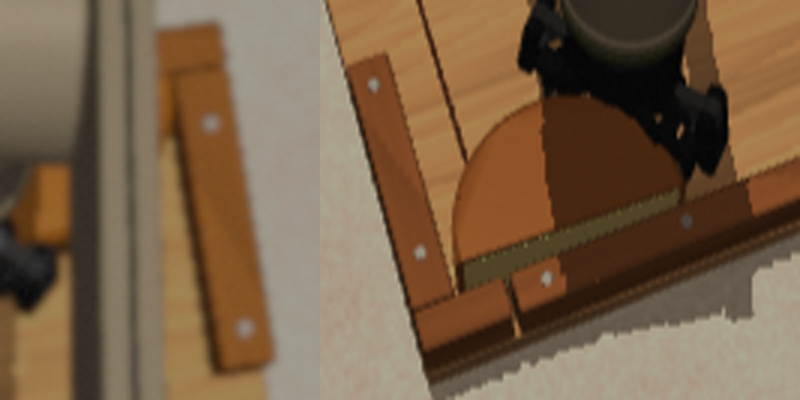

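The face is on the rail, with a few mm left to the stop around (450,285). I'll continue along the rail.

Call:
{"api": "play_rows", "payload": {
  "motion": [
    [[-0.1, -0.1, 0, 0, 0, 0], [-0.2, -0.2, 0, 0, 0, 0], [-0.3, -0.3, 0, 0, 0, 0], [-0.3, -0.3, 0, 0, 0, 0], [-0.3, -0.3, 0, 0, 0, 0]]
  ]
}}

```text
time: 27.05
tool_pos: [600.4, 17.7, 32.2]
tcp_rot: [180.0, -0.4, 141.1]
ft_force: [-15.9, 19.4, 13.2]
finger_gap: 85.6
grip_force: 12.2
```

Call:
{"api": "play_rows", "payload": {
  "motion": [
    [[-0.1, -0.1, 0, 0, 0, 0], [-0.2, -0.2, 0, 0, 0, 0], [-0.2, -0.2, 0, 0, 0, 0], [-0.2, -0.2, 0, 0, 0, 0], [-0.2, -0.2, 0, 0, 0, 0]]
  ]
}}

```text
time: 27.55
tool_pos: [600.4, 17.4, 32.2]
tcp_rot: [179.9, -0.6, 141.2]
ft_force: [-17.1, 29.9, 15.1]
finger_gap: 85.6
grip_force: 17.4
```

Call:
{"api": "play_rows", "payload": {
  "motion": [
    [[0.05, 0.1, 0, 0, 0, 0], [0.1, 0.2, 0, 0, 0, 0], [0.1, 0.3, 0, 0, 0, 0], [0.1, 0.3, 0, 0, 0, 0], [0.1, 0.3, 0, 0, 0, 0]]
  ]
}}

```text
time: 28.05
tool_pos: [601.2, 18.0, 31.6]
tcp_rot: [-180.0, -0.5, 141.1]
ft_force: [-15.7, 20.3, 10.8]
finger_gap: 85.3
grip_force: 12.4
```

Call:
{"api": "play_rows", "payload": {
  "motion": [
    [[0, 0, 0, 0, 0, 0], [0, 0, 0, 0, 0, 0], [0, 0, 0, 0, 0, 0], [0, 0, 0, 0, 0, 0], [0, 0, 0, 0, 0, 0]]
  ]
}}

```text
time: 28.55
tool_pos: [601.2, 18.0, 31.6]
tcp_rot: [-180.0, -0.5, 141.1]
ft_force: [-16.2, 18.8, 11.5]
finger_gap: 85.2
grip_force: 12.4
```

```bash
python3 - <<'E'
from plan import *
save('scene','pics/scene6.png')
b=cv2.imread('pics/scene6.png')[200:370,60:410]
cv2.imwrite('pics/c8.png',cv2.resize(b,(800,389),interpolation=cv2.INTER_CUBIC))
E
```

```text
(no output)
```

View pics/c8.png

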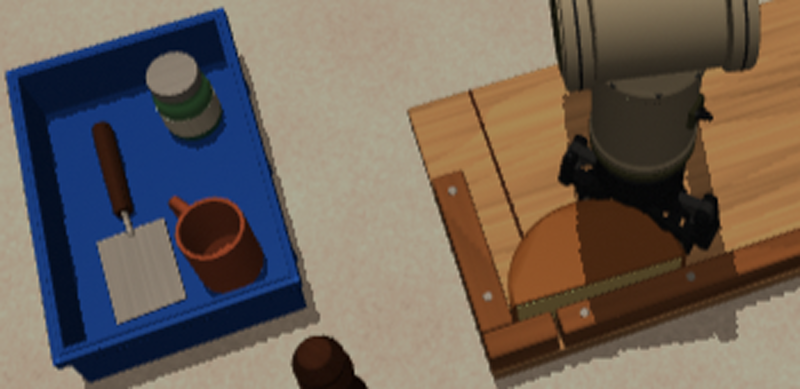

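```bash
python3 - <<'E'
from plan import *
a=ray('scene',(60+516*.4375,200+307*.4375),90);b=ray('scene',(60+683*.4375,200+250*.4375),90)
print(a,b,np.degrees(np.arctan2(*(b-a)[1::-1]))-90, np.linalg.norm(b-a))
x=np.array([.99,.141,0]);y=np.array([-.141,.99,0]);c=np.array([677,-111,28])
for p in(a,b): print((p-c)@x,(p-c)@y)
# same-camera board reference: rail front top edge + stop, via green-ish cut face detection
im=cv2.imread('pics/scene6.png').astype(int)
B,G,R=im[...,0],im[...,1],im[...,2]
for col in range(286,360,6):
    print(col,[tuple(im[r,col]) and ''.join('F' if (R[r,col]-G[r,col])<22 and G[r,col]>45 else '.' for r in range(295,350))])
E
```

```text
[ 677.1 -104.3   90. ] [653.9  47.8  90. ] 8.672550094363814 153.85918887086336
1.0437000000000227 6.618899999999999
-0.47820000000002166 160.46910000000003Traceback (most recent call last):
  File "<stdin>", line 10, in <module>
IndexError: only integers, slices (`:`), ellipsis (`...`), numpy.newaxis (`None`) and integer or boolean arrays are valid indices
```

Call:
{"api": "play_rows", "payload": {
  "motion": [
    [[0, 0.1, 0, 0, 0, 0], [-0.05, 0.2, 0.05, 0, 0, 0], [-0.05, 0.2, 0.05, 0, 0, 0], [-0.05, 0.2, 0.05, 0, 0, 0], [-0.05, 0.2, 0.05, 0, 0, 0]]
  ]
}}

```text
time: 29.1
tool_pos: [602.8, 18.8, 30.5]
tcp_rot: [-180.0, -0.5, 141.1]
ft_force: [-13.8, 18.7, 6.9]
finger_gap: 85.4
grip_force: 10.7
```

Call:
{"api": "play_rows", "payload": {
  "motion": [
    [[0, 0, 0, 0, 0, 0], [0, 0, 0, 0, 0, 0], [0, 0, 0, 0, 0, 0], [0, 0, 0, 0, 0, 0], [0, 0, 0, 0, 0, 0]]
  ]
}}

```text
time: 29.6
tool_pos: [602.8, 18.8, 30.5]
tcp_rot: [-179.9, -0.5, 141.1]
ft_force: [-13.0, 17.9, 8.0]
finger_gap: 85.1
grip_force: 10.7
```

Call:
{"api": "play_rows", "payload": {
  "motion": [
    [[-0.1, 0, 0, 0, 0, 0], [-0.2, 0, 0.05, 0, 0, 0], [-0.2, 0, 0.1, 0, 0, 0], [-0.2, 0, 0.1, 0, 0, 0], [-0.2, 0, 0.1, 0, 0, 0]]
  ]
}}

```text
time: 30.1
tool_pos: [603.1, 18.9, 30.3]
tcp_rot: [-179.9, -0.7, 141.1]
ft_force: [-25.8, 23.8, 19.5]
finger_gap: 85.5
grip_force: 17.9
```

Call:
{"api": "play_rows", "payload": {
  "motion": [
    [[0, 0, 0, 0, 0, 0], [0, 0, 0, 0, 0, 0], [0, 0, 0, 0, 0, 0], [0, 0, 0, 0, 0, 0], [0, 0, 0, 0, 0, 0]]
  ]
}}

```text
time: 30.6
tool_pos: [603.1, 18.9, 30.2]
tcp_rot: [-179.9, -0.7, 141.1]
ft_force: [-24.6, 23.7, 19.5]
finger_gap: 85.7
grip_force: 17.9
```

```bash
python3 -c "
from bench import job
print(job.hand_in())"
```

```text
the job is handed in; nothing more can be done
None
```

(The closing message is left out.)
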